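# Scrub out the cast cups and turn them out of the mould

### The arm

A 6-joint arm with a two-finger parallel gripper is mounted at the origin on the work surface. World frame = base frame: x ahead of the robot, y to its left, z up, the work surface at z = 0. Lengths are in mm, angles in rad, forces in N, time in s.
With the tool pointing down it reaches from about 400 to 925 mm from the base axis. Payload 12.5 kg.
Tool frame: the origin (TCP) lies between the finger pads; the fingertips stand env.tip_extent ahead of it and the grasp point (between the pads) lies 11 mm behind it (env.tip_extent is the distance from the TCP to the fingertips, in mm); z points along the fingers, y is the line along which they close (so a half turn about z gives the same grasp; the last joint's range is limited). The gripper opens to 95 mm and grips with 3 to 60 N. Pads are 20 mm wide; open, the fingers measure 119 mm over their backs; the gripper's body (75 mm by 180 mm) begins 59 mm behind the grasp point.
Start: joints at [-1.377, 0.491, 1.559, -0, 1.092, -0.106], TCP at [184.603, -597.133, 222.661] pointing down, gripper open.
Joint ranges: [-3.1, 3.1], [-0.84, 2.19], [0.05, 2.79], [-1.13, 4.28], [0.06, 2.93], [-2.69, 2.69]. Speed limits (rad/s): [2.22, 2.22, 2.79, 3.14, 3.14, 3.14].

### API

Orientations are given as [roll, pitch, yaw] about the fixed x, y, z axes, in that order (R = Rz(yaw) Ry(pitch) Rx(roll)).
In Python, from cell import env gives the robot as it stands.
- The arm moves only by the tool carry_out, never from a script. Its argument "motion" is a list of rows, each a list of 5 numbers: the shift along the tool's x, y, z in mm, then the turn about the tool's z in degrees, then the closure, from 0 (fully open) to 1 (shut). A call has 1 to 12 rows; each row shifts and turns the commanded pose from where the row before left it, along the tool's axes as they then stand; what a row does not reach is not made up. A row lasts 1/10 s, in which the tool goes at most 50 mm and 8.59 degrees, less where a joint would pass 70% of its speed; a pose out of reach is approached as far as the arm can. A call with a gripper value outside its range is refused whole. The fingers move at their own pace and stop on an object; the grip force is fixed at half the most. Time passes only in rows, so rows that do not move let the fingers close. It gives the time, the measured TCP pose, the force, the opening and the grip force at its end, in the units of the state.
- env.state(): the state, without advancing time (a new reading comes with each control period).
- env.read_camera(name): name is "scene" or "top" or "wrist"; returns a dict with "color" (420x560x3 uint8, red, green, blue), "K" (3x3 intrinsics, pixels), "R" (3x3) and "t" (3): a world point X has camera coordinates R X + t; the wrist camera has in their place "hand_eye" (4x4, takes a point from camera to tool coordinates, whose origin is the TCP and whose axes are the flange's). Camera axes: x right, y down, z forward; pixel columns grow to the right and rows downward; lengths in mm; the calibration is good to about 2 mm. A picture is of the moment at which its call begins: read the wrist's pose just before it. There is no depth.
- env.job_done(): hands the job in; it is judged then, once.
The state is a dict: "t": time; "joints": joint angles; "qvel": joint speeds; "tau": joint torques, N m; "eef_pos": TCP position; "tcp_rot": TCP orientation; "ft_force": force on the tool from outside, world axes, zero at the start; "moment": the same for the moment, N m; "opening": opening from 0.0 (shut) to 1.0 (fully open); "grip_force": force on a finger pad.
Only numpy, scipy, OpenCV 4.12 (cv2) and the standard library are available. Lean on these libraries where they do the work, as an engineer would, in place of code of your own. Each camera call takes 0.05 s, during which the arm holds its last target. There are 200 camera calls.

### The job

Two or three cast cement cups are still in their mould. Starting at the end of the mould with the carrying handle and going cup by cup to the other end, scrub the inside of each cup with the long brush while the mould holds it: down until you feel the bristles press on its floor, keep them gently pressed there for two seconds, up to the rim, then down for another two seconds on the floor. Stand the brush back in its steel holder, lift all the cups out of the mould and stand them upright, side by side, inside the low wooden tray, without knocking over the spray can, the paint tin or the jar.

Things in the scene. Friction and masses are not known exactly. Their poses are not given: they have to be found in the camera images.
- mould: fixed aluminium mould block, 94 x 236 x 40 mm (x, y, z), origin at the centre of its underside, with three round open cavities (55 mm wide at the mouth, 32 mm deep) in a row along its y axis, at y = +78, 0 and -78 mm. A dark bar handle sticks out 30 mm from its +y end, 22 mm above the table. Cups in it stand 40 mm proud of its top
- cavity1 (a point): centre of the floor of the cavity nearest the handle, 8 mm above the table
- cavity2 (a point): centre of the floor of the middle cavity
- cavity3 (a point): centre of the floor of the cavity farthest from the handle
- cup1: first cup from the mould's handle, in cavity1; may be absent. Plain grey cement planter cup, round, 72 mm tall, outside 50 mm across at the foot, 58 mm at the rim, wall 5 mm, 0.15 to 0.3 kg. Its inner floor lies 12 to 30 mm above its underside, different from cup to cup: to be felt. Origin at the centre of its underside, z up its axis
- cup2: second cup from the mould's handle, in cavity2; may be absent. Plain grey cement planter cup, round, 72 mm tall, outside 50 mm across at the foot, 58 mm at the rim, wall 5 mm, 0.15 to 0.3 kg. Its inner floor lies 12 to 30 mm above its underside, different from cup to cup: to be felt. Origin at the centre of its underside, z up its axis
- cup3: third cup from the mould's handle, in cavity3; may be absent. Plain grey cement planter cup, round, 72 mm tall, outside 50 mm across at the foot, 58 mm at the rim, wall 5 mm, 0.15 to 0.3 kg. Its inner floor lies 12 to 30 mm above its underside, different from cup to cup: to be felt. Origin at the centre of its underside, z up its axis
- brush: long brush standing upright in its holder, bristle head down, 200 mm long, 90 g. Origin at the free end of the (unpressed) bristle head, z along the handle: bristle head 0 to 60 mm (33 mm across, stiff core 22 mm), wire neck 60 to 85 mm, round wooden handle 16 mm across from 85 to 190 mm, end knob 22 mm across from 190 to 200 mm
- brush_tip (a point): centre of the flat free end of the bristle head; moves with the sprung head
- tuft (a joint): how far the springy bristle head is pushed in along the handle, m: 0 free, 0.012 at most; 0.5 N per mm
- holder: fixed brush holder: upright steel tube, 47 mm outside, 41 mm inside, 90 mm high, on a round dark foot 100 mm across; its inner floor is 8 mm above the table. Origin at the centre of its underside
- tray: loose low brown wooden tray, 260 x 136 mm outside (x, y), 5 mm walls 17 mm high, floor 5 mm thick, 0.9 kg. Origin at the centre of its underside, x along its length
- spray_can: bystander: spray can 62 mm across, 170 mm tall, beyond the mould; origin at its foot
- paint_tin: bystander: tin 100 mm across, 110 mm tall, beyond the mould; origin at its foot
- glue_jar: bystander: jar 72 mm across, 90 mm tall, beyond the mould; origin at its foot

How it is judged:
By the outcome, as a careful person would: the job done as asked, in the order asked, and still so for the second after the job is handed in, with the robot touching nothing.
Of cup1, cup2, cup3 only 2 to 3 are there at a start; the rules pass over those that are not, and their reading is None.
At some moment in a run one of tray may be knocked a few centimetres aside while the robot is not near it.
Once in a run the grip may slacken for a moment while it holds something.
It also fails if it takes over 210 s, if anything falls off the work surface, if the arm or the gripper's body presses on something with over 40 N, if the wrist force passes 120 N, or if a joint passes its speed limit or range.

## Working session

There is one attempt and no reset: what is moved stays moved. The work goes in short steps, Python scripts to look and compute and a tool call to move; the robot and the scene stay as the last step left them, time stands still between calls to the robot, and variables do not carry over. Pictures are saved under pics/ and viewed, at most 14 in all, crops included, and the job is handed in when it is done.

Besides the shell and the picture viewer there is one more tool, called after "Call:" as name(argument=value, ...), one argument or row to a line, values as JSON. carry_out: Moves the arm, as the interface text tells. Its arguments: {"type":"object","properties":{"motion":{"type":"array"}},"required":["motion"]}

```bash
mkdir -p pics; python3 - <<'E'
from cell import env
import cv2,numpy as np
s=env.state();print({k:np.round(v,3) for k,v in s.items()},env.tip_extent)
for n in("scene","top"):
    c=env.read_camera(n);cv2.imwrite(f"pics/{n}0.png",c["color"][:,:,::-1]);print(n,c["K"],c["R"],c["t"])
E
```

```text
{'t': np.float64(0.0), 'joints': array([-1.377,  0.492,  1.559, -0.   ,  1.092, -0.106]), 'qvel': array([ 0.001, -0.001, -0.   ,  0.   ,  0.   , -0.001]), 'tau': array([ 1.0000e-03, -6.1264e+01, -2.5818e+01,  6.9000e-02,  4.8000e-02,
       -0.0000e+00]), 'eef_pos': array([ 184.553, -596.883,  222.06 ]), 'tcp_rot': array([-3.14, -0.  ,  0.3 ]), 'ft_force': array([-0.481, -0.218,  0.089]), 'moment': array([ 0.018, -0.013, -0.037]), 'grip_force': np.float64(0.0), 'opening': np.float64(1.002)} 8.0
scene [[438.41991199   0.         273.71223768]
 [  0.         438.41991199 208.26449154]
 [  0.           0.           1.        ]] [[-0.45856079  0.88858849 -0.01151052]
 [ 0.56846515  0.28335437 -0.77237146]
 [-0.68305883 -0.3607226  -0.6350668 ]] [ 293.30696593 -321.64612374 1360.83294208]
top [[411.89687553   0.         283.05249401]
 [  0.         411.89687553 204.80239851]
 [  0.           0.           1.        ]] [[-2.57156887e-02 -9.99667682e-01 -1.79685165e-03]
 [-9.96757905e-01  2.57778349e-02 -7.62179853e-02]
 [ 7.62389756e-02 -1.68971898e-04 -9.97089560e-01]] [   8.74110315  638.15785564 1068.36305996]
```

View pics/top0.png

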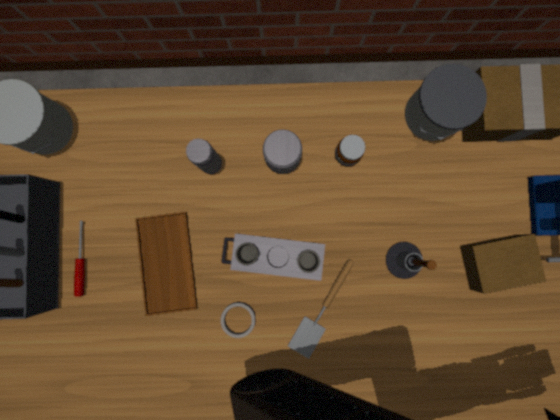

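View pics/scene0.png

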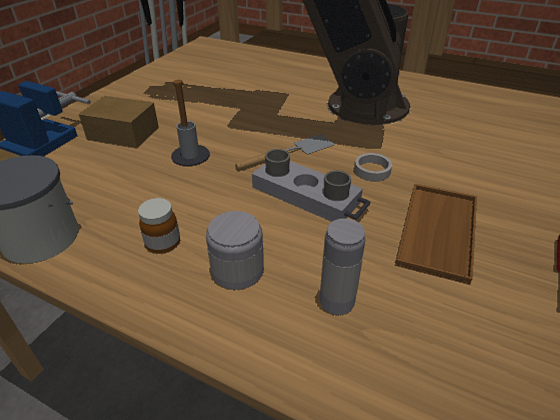

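The top view shows the mould with its handle at the left (228,250). Cups are in cavity1 (248,253) and cavity3 (308,261), and the middle one (278,257) is empty. The holder is at (405,260) with the brush knob at (431,265), and the tray is at (167,263). The scene view shows the same layout, with the brush knob at (180,83).

```bash
cat > h.py <<'E'
import numpy as np,cv2
from cell import env
def ray(c,uv):
    d=np.linalg.inv(c["K"])@[uv[0],uv[1],1.]
    return -c["R"].T@c["t"], c["R"].T@d
def plane(c,uv,z):
    o,d=ray(c,uv); return o+d*(z-o[2])/d[2]
def two(c1,p1,c2,p2):
    o1,d1=ray(c1,p1);o2,d2=ray(c2,p2)
    s=np.linalg.lstsq(np.c_[d1,-d2],o2-o1,rcond=None)[0]
    a,b=o1+s[0]*d1,o2+s[1]*d2
    return (a+b)/2,np.linalg.norm(a-b)
def proj(c,X):
    p=c["K"]@(c["R"]@np.array(X,float)+c["t"]); return p[:2]/p[2]
def wcam(c,s):
    from scipy.spatial.transform import Rotation as Ro
    Rt=Ro.from_euler('xyz',s["tcp_rot"]).as_matrix(); T=c["hand_eye"]
    R=(Rt@T[:3,:3]); t=Rt@T[:3,3]+s["eef_pos"]
    return dict(color=c["color"],K=c["K"],R=R.T,t=-R.T@t)
E
python3 - <<'E'
from h import *
T=env.read_camera("top");S=env.read_camera("scene")
a=cv2.resize(T["color"][190:330,120:330],None,fx=3.8,fy=3.8,interpolation=cv2.INTER_CUBIC)
b=cv2.resize(T["color"][220:300,370:450],None,fx=3.5,fy=3.5,interpolation=cv2.INTER_CUBIC)
cv2.imwrite("pics/a.png",a[:,:,::-1])
k=cv2.resize(S["color"][75:230,160:380],None,fx=3.6,fy=3.6,interpolation=cv2.INTER_CUBIC);cv2.imwrite("pics/k.png",k[:,:,::-1])
for n,p,z in[("cup1",(248,253),80),("cup3",(308,261),80),("cav2",(278,257),40),("h",(228,250),22),("knob",(431,265),208),("foot",(405,260),8)]:print(n,plane(T,p,z).round(1))
# tray by colour
hsv=cv2.cvtColor(T["color"],cv2.COLOR_RGB2HSV);print(hsv[263,167],hsv[230,120],hsv[242,280],hsv[310,200])
print("knob2",two(T,(431,265),S,(180,83)))
E
```

```text
cup1 [515.6  82.8  80. ]
cup3 [491.9 -66.2  80. ]
cav2 [501.8   8.9  40. ]
h [522.6 140.5  22. ]
knob [ 484.2 -326.7  208. ]
foot [ 483.6 -328.7    8. ]
[ 16 195  90] [ 17 140 126] [150   6 132] [ 17 148 122]
knob2 (array([ 482.05053187, -328.13700626,  197.51722863]), np.float64(5.132541443586619))
```

View pics/a.png

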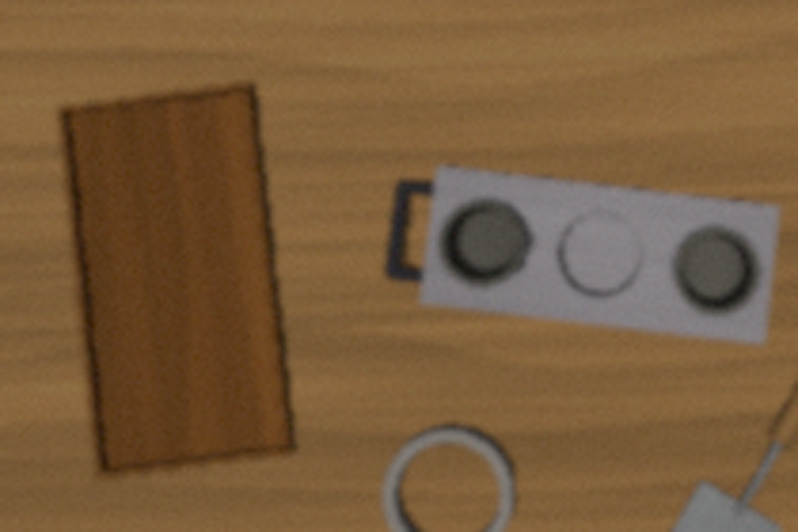

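View pics/k.png

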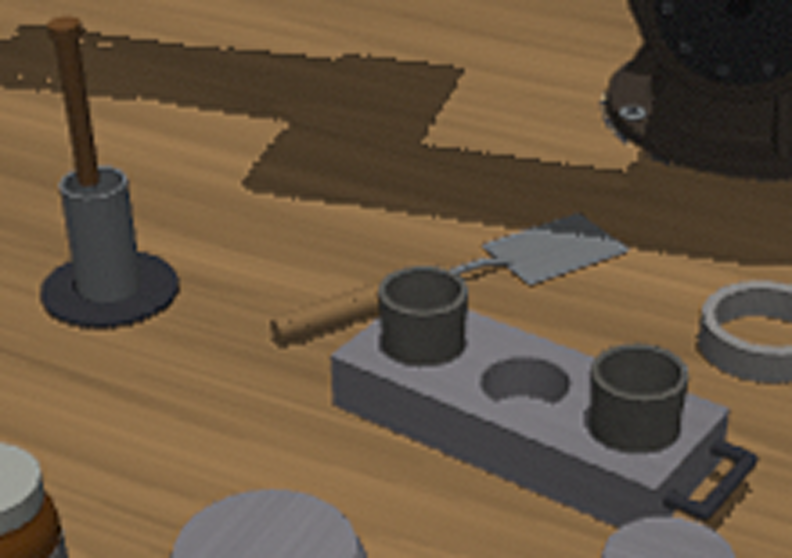

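The tray and mould outlines are clear. In crop 1 the cup rims are centred at about (485,241) and (714,268). In the scene crop the brush leans slightly to the left. I'll turn the tool to yaw 0 and move close to the brush.

Call:
carry_out(
  motion=[
    [0,0,-30,8.59,0],
    [0,0,-30,8.59,0],
    [30,-35,-20,0,0],
    [30,-40,0,0,0],
    [30,-40,0,0,0],
    [30,-40,0,0,0],
    [30,-40,0,0,0],
    [30,-40,0,0,0],
    [20,-30,0,0,0],
    [0,0,0,0,0],
    [0,0,0,0,0],
  ],
)

```text
t: 1.3
eef_pos: [384.8, -331.9, 302.6]
tcp_rot: [3.141, 0.0, 0.002]
ft_force: [0.6, -0.2, 0.5]
opening: 1.0
grip_force: 0.0
```

```bash
python3 - <<'E'
from h import *
s=env.state();c=env.read_camera("wrist");print(s["eef_pos"],s["tcp_rot"],c["hand_eye"].round(3),c["K"])
cv2.imwrite("pics/w1.png",c["color"][:,:,::-1])
w=wcam(c,s);print(proj(w,[483,-328,208]),proj(w,[483,-328,90]))
E
```

```text
[ 384.7803492  -331.8609946   302.61611347] [3.14123784e+00 2.85091539e-06 1.85049451e-03] [[ 0.00000e+00 -9.56000e-01 -2.92000e-01  8.35840e+01]
 [ 1.00000e+00 -0.00000e+00  2.00000e-03  2.06000e-01]
 [-2.00000e-03 -2.92000e-01  9.56000e-01 -1.61755e+02]
 [ 0.00000e+00  0.00000e+00  0.00000e+00  1.00000e+00]] [[372.40493655   0.         278.29207906]
 [  0.         372.40493655 216.13858512]
 [  0.           0.           1.        ]]
[271.54242312  78.57749824] [273.43257868  86.1304448 ]
```

View pics/w1.png

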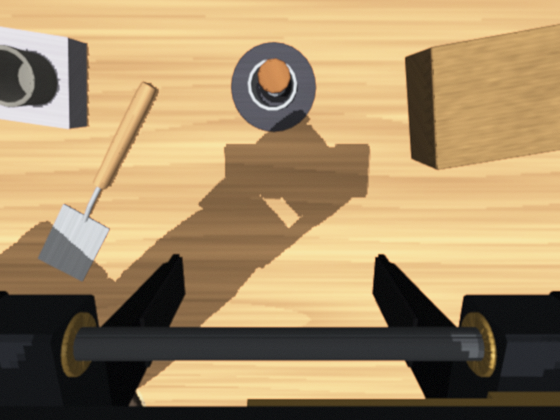

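The wrist view shows the knob at about (274,75), the tube rim at (272,84), and the clear foot disc at (273,86). I'll measure the axis from these.

```bash
python3 - <<'E'
from h import *
s=env.state();w=wcam(env.read_camera("wrist"),s)
hsv=cv2.cvtColor(w["color"],cv2.COLOR_RGB2HSV).astype(int);print(hsv[75,274],hsv[85,238],hsv[60,220])
def big(m,roi):
    k=np.zeros(m.shape,np.uint8);x0,y0,x1,y1=roi;k[y0:y1,x0:x1]=m[y0:y1,x0:x1]*255
    k=cv2.morphologyEx(k,cv2.MORPH_OPEN,np.ones((3,3),np.uint8))
    c=max(cv2.findContours(k,0,1)[0],key=cv2.contourArea);return c
H,Sa,V=hsv[...,0],hsv[...,1],hsv[...,2]
c=big((Sa>110)&(H<14)&(V>100),(250,50,300,110));e=cv2.fitEllipse(c);print("knob",e,plane(w,e[0],208))
c=big((Sa<100)&(V<140),(220,30,330,150));c=cv2.convexHull(c);(p,r)=cv2.minEnclosingCircle(c);print("foot",p,r)
f=c[c[:,0,1]<112];e=cv2.fitEllipse(f.reshape(-1,1,2));print(e,plane(w,e[0],8))
c=big((Sa<40)&(V>150),(240,50,310,120));e=cv2.fitEllipse(cv2.convexHull(c));print("rim",e,plane(w,e[0],90))
T=env.read_camera("top");h=cv2.cvtColor(T["color"],cv2.COLOR_RGB2HSV).astype(int)
m=(h[...,1]<60)&(h[...,2]>100);c=big(m,(210,225,340,290));r=cv2.minAreaRect(c);b=cv2.boxPoints(r);print("mould",[plane(T,p,40).round(1) for p in b],plane(T,r[0],40),r)
E
```

```text
[ 14 149 211] [120  23 101] [ 18 105 236]Traceback (most recent call last):
  File "<stdin>", line 9, in <module>
  File "<stdin>", line 7, in big
ValueError: max() iterable argument is empty
```

```bash
python3 - <<'E'
from h import *
s=env.state();w=wcam(env.read_camera("wrist"),s)
hsv=cv2.cvtColor(w["color"],cv2.COLOR_RGB2HSV).astype(int)
def big(m,roi):
    k=np.zeros(m.shape,np.uint8);x0,y0,x1,y1=roi;k[y0:y1,x0:x1]=m[y0:y1,x0:x1]*255
    return max(cv2.findContours(k,0,1)[0],key=cv2.contourArea)
H,Sa,V=hsv[...,0],hsv[...,1],hsv[...,2]
try:
    c=big((Sa>125)&(V>60),(255,55,295,105));e=cv2.fitEllipse(c);print("knob",e,plane(w,e[0],208))
    c=big((Sa<40)&(V>150),(240,50,310,120));e=cv2.fitEllipse(cv2.convexHull(c));print("rim",e,plane(w,e[0],90))
    c=cv2.convexHull(big((Sa<60)&(V<140),(220,30,330,112)));e=cv2.fitEllipse(c);print("foot",e,plane(w,e[0],8))
except Exception as x:print(x)
T=env.read_camera("top");h=cv2.cvtColor(T["color"],cv2.COLOR_RGB2HSV).astype(int)
m=(h[...,1]<60)&(h[...,2]>100);c=big(m,(210,225,340,290));r=cv2.minAreaRect(c);b=cv2.boxPoints(r);print("mould",[plane(T,p,40).round(1) for p in b],plane(T,r[0],40),r)
E
```

```text
knob ((271.4307556152344, 74.3918685913086), (31.157339096069336, 32.88869857788086), 178.1921844482422) [ 484.88474163 -329.25483648  208.        ]
rim ((270.3241271972656, 83.38390350341797), (49.35368728637695, 51.95607376098633), 177.1697235107422) [ 484.80057339 -326.36120492   90.        ]
foot ((271.8254699707031, 85.5210189819336), (83.64738464355469, 87.95343017578125), 176.75047302246094) [ 486.20756264 -326.59234744    8.        ]
mould [array([473.4, 133.9,  40. ]), array([566.9, 121.2,  40. ]), array([ 532.9, -113.9,   40. ]), array([439.8, -99.6,  40. ])] [503.06762035  10.30682907  40.        ] ((277.4267578125, 256.5151062011719), (91.3785629272461, 36.66963577270508), 6.788974761962891)
```

Call:
carry_out(
  motion=[
    [30,-3.5,0,0,0],
    [35,0,0,0,0],
    [35,0,0,0,0],
    [0,0,30,0,0],
    [0,0,40,0,0],
    [0,0,40,0,0],
    [0,0,30,0,0],
    [0,0,10,0,0],
    [0,0,0,0,0.5],
    [0,0,0,0,1],
    [0,0,0,0,1],
    [0,0,0,0,1],
  ],
)

```text
t: 2.7
eef_pos: [484.8, -329.2, 153.9]
tcp_rot: [3.14, -0.002, -0.0]
ft_force: [-0.4, -0.9, -0.1]
opening: 0.719
grip_force: 0.0
```

Call:
carry_out(
  motion=[
    [0,0,0,0,1],
    [0,0,0,0,1],
    [0,0,0,0,1],
    [0,0,0,0,1],
    [0,0,0,0,1],
  ],
)

```text
t: 3.2
eef_pos: [484.5, -328.8, 152.6]
tcp_rot: [3.142, 0.0, -0.0]
ft_force: [0.0, 0.4, 0.5]
opening: 0.304
grip_force: 0.0
```

Call:
carry_out(
  motion=[
    [0,0,0,0,1],
    [0,0,0,0,1],
    [0,0,0,0,1],
    [0,0,0,0,1],
    [0,0,0,0,1],
    [0,0,0,0,1],
  ],
)

```text
t: 3.8
eef_pos: [484.5, -328.8, 152.5]
tcp_rot: [3.142, -0.0, -0.0]
ft_force: [0.4, 0.5, -0.5]
opening: 0.212
grip_force: 30.0
```

Call:
carry_out(
  motion=[
    [0,0,-5,0,1],
    [0,0,-15,0,1],
    [0,0,-20,0,1],
    [0,0,-20,0,1],
    [0,0,-20,0,1],
    [0,0,-20,0,1],
    [0,0,-20,0,1],
    [0,0,-15,0,1],
    [0,0,0,0,1],
    [0,0,0,0,1],
  ],
)

```text
t: 4.8
eef_pos: [484.3, -328.7, 287.2]
tcp_rot: [3.142, 0.0, -0.0]
ft_force: [0.5, -0.1, -0.9]
opening: 0.218
grip_force: 30.0
```

```bash
python3 - <<'E'
from h import *
s=env.state();c=env.read_camera("wrist");S=env.read_camera("scene")
print(s["eef_pos"],s["opening"],s["grip_force"],s["ft_force"])
k=cv2.resize(S["color"][0:220,120:320],None,fx=2.0,fy=2.0,interpolation=cv2.INTER_CUBIC)
im=np.zeros((440,800,3),np.uint8);im[:,:400]=k;im[:420-0,400:]=c["color"][:,80:480]
cv2.imwrite("pics/w2.png",im[:,:,::-1])
w=wcam(c,s);x,y,z=s["eef_pos"];print(proj(w,[x,y,z-144]),proj(w,[x,y,z-84]),proj(S,[x,y,z-144]),proj(S,[x,y,z-84]))
E
```

```text
[ 484.2817319  -328.67561193  287.2431291 ] 0.2180441025619626 29.999924898147583 [ 0.45212896 -0.13161369 -0.92646495]
[277.37581958 204.97712282] [277.32780115 227.70098748] [181.49103602 104.58336758] [177.74735785  80.78014383]
```

View pics/w2.png

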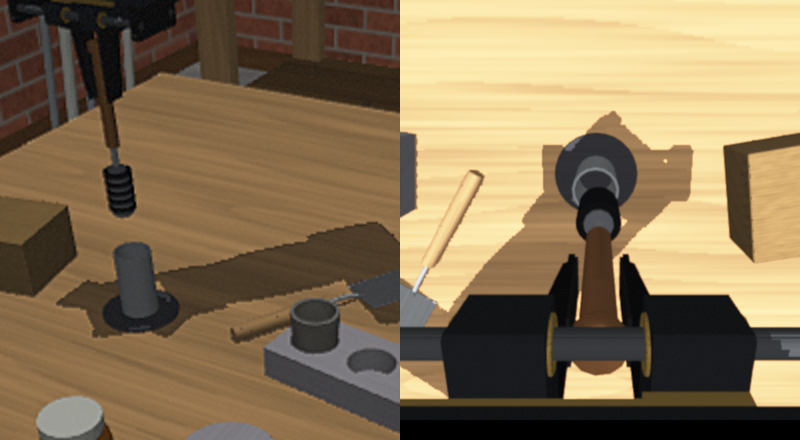

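The brush hangs nearly straight: the head end is at about (280,205) in the wrist view and (181,106) in the scene view, within about 2 mm of prediction. Next I'll measure cup1 from close by.

Call:
carry_out(
  motion=[
    [-5,-20,0,0,1],
    [-5,-38,0,0,1],
    [-5,-42,0,0,1],
    [-5,-42,0,0,1],
    [-5,-42,0,0,1],
    [-5,-42,0,0,1],
    [-5,-42,0,0,1],
    [-5,-42,0,0,1],
    [-5,-42,0,0,1],
    [-5,-40,0,0,1],
    [-4,-25,0,0,1],
    [0,0,0,0,1],
  ],
)

```text
t: 6.1
eef_pos: [429.6, 90.5, 286.9]
tcp_rot: [-3.141, 0.001, 0.003]
ft_force: [-0.8, -0.7, -0.4]
opening: 0.215
grip_force: 30.0
```

Call:
carry_out(
  motion=[
    [0,0,0,0,1],
    [0,0,0,0,1],
  ],
)

```text
t: 6.3
eef_pos: [430.5, 87.5, 287.1]
tcp_rot: [3.141, 0.001, -0.001]
ft_force: [0.6, 0.4, -0.5]
opening: 0.22
grip_force: 30.0
```

```bash
python3 - <<'E'
from h import *
s=env.state();c=env.read_camera("wrist");print(s["eef_pos"],s["opening"])
cv2.imwrite("pics/w3.png",c["color"][:,:,::-1])
np.save("w3.npy",c["color"])
w=wcam(c,s);x,y,z=s["eef_pos"]
for p in([x,y,z-144],[514.1,87.5,80],[491.9,-66.9,80],[503,10.3,40]):print(proj(w,p))
E
```

```text
[430.54852637  87.53565358 287.13858902] 0.21952552193881483
[277.33186851 204.87938531]
[277.31102733 102.13419461]
[437.28537359 126.14974679]
[350.24785282 113.06548132]
```

View pics/w3.png

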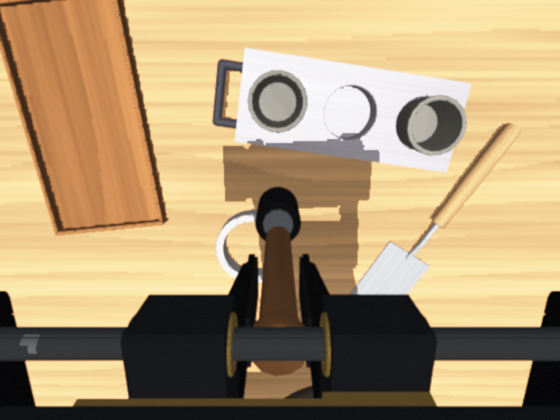

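Cup1's rim is centred at about (277,101), cup3's at (437,124), and the brush head is at x≈278, all agreeing with prediction. I'll refine these by fitting.

```bash
python3 - <<'E'
from h import *
s=env.state();w=wcam(dict(env.read_camera("wrist")),s)
hsv=cv2.cvtColor(w["color"],cv2.COLOR_RGB2HSV).astype(int);V=hsv[...,2];Sa=hsv[...,1]
def big(m,roi):
    k=np.zeros(m.shape,np.uint8);x0,y0,x1,y1=roi;k[y0:y1,x0:x1]=m[y0:y1,x0:x1]*255
    k=cv2.morphologyEx(k,cv2.MORPH_OPEN,np.ones((3,3),np.uint8))
    return cv2.convexHull(max(cv2.findContours(k,0,1)[0],key=cv2.contourArea))
print(V[100,225:330:5],V[124,385:480:5])
for roi in((240,60,315,139),(393,85,470,160)):
    c=big((V<190),roi);e=cv2.fitEllipse(c);print(np.round(e[0],1),e[1],plane(w,e[0],80))
c=big(V<70,(240,170,320,240));t=c[c[:,0,1]<207];(p,r)=cv2.minEnclosingCircle(c)
print("head",p,r,c[:,0].min(0),c[:,0].max(0)); 
e=cv2.fitEllipse(t.reshape(-1,1,2));print(e)
x,y,z=s["eef_pos"]
P=np.array([proj(w,[x+16.5*np.cos(a),y+16.5*np.sin(a),z-144]) for a in np.linspace(0,6.28,40)]);print("pred tip",P.min(0),P.max(0))
E
```

```text
[169 250 250 246 246 178  54 178 175 176 175 170 172 172 150  58 171 248
 248 248 246] [245 245 203  53  54 191 187 186 184 179 177  65  65  64  64  64 195 245
 245]
[277.  101.1] (58.85756301879883, 61.767112731933594) [515.15456461  87.61392467  80.        ]
[430.3 123.6] (60.45429611206055, 70.49883270263672) [494.3010207  -60.12432385  80.        ]
head (277.5, 214.6923065185547) 27.805025100708008 [256 187] [300 239]
((277.5077209472656, 207.33294677734375), (39.162200927734375, 41.02070236206055), 177.08856201171875)
pred tip [257.97418141 185.9102394 ] [296.7080886  223.29238235]
```

Call:
carry_out(
  motion=[
    [20,0,0,0,1],
    [35,0,0,0,1],
    [30,0,0,0,1],
    [0,0,0,0,1],
    [0,0,20,0,1],
    [0,0,30,0,1],
    [0,0,30,0,1],
    [0,0,15,0,1],
    [0,0,5,0,1],
    [0,0,5,0,1],
    [0,0,0,0,1],
    [0,0,0,0,1],
  ],
)

```text
t: 7.6
eef_pos: [515.7, 88.1, 183.2]
tcp_rot: [3.142, -0.001, -0.0]
ft_force: [-0.4, 0.0, -0.9]
opening: 0.214
grip_force: 30.0
```

Call:
carry_out(
  motion=[
    [0,0,3,0,1],
    [0,0,0,0,1],
  ],
)

```text
t: 7.8
eef_pos: [515.5, 88.2, 179.6]
tcp_rot: [3.142, -0.0, 0.0]
ft_force: [0.2, 0.4, -0.4]
opening: 0.218
grip_force: 30.0
```

Call:
carry_out(
  motion=[
    [0,0,3,0,1],
    [0,0,0,0,1],
  ],
)

```text
t: 8.0
eef_pos: [515.4, 88.2, 176.2]
tcp_rot: [3.141, 0.0, -0.0]
ft_force: [1.0, -0.3, -1.1]
opening: 0.216
grip_force: 30.0
```

Baseline Fz in free space is about -0.7 (the brush's weight). I'll keep going down in small steps.

Call:
carry_out(
  motion=[
    [0,0,3,0,1],
    [0,0,0,0,1],
  ],
)

```text
t: 8.2
eef_pos: [515.3, 88.2, 173.1]
tcp_rot: [3.141, 0.001, -0.0]
ft_force: [-0.0, -1.4, -0.1]
opening: 0.214
grip_force: 30.0
```

Call:
carry_out(
  motion=[
    [0,0,2,0,1],
    [0,0,0,0,1],
  ],
)

```text
t: 8.4
eef_pos: [515.4, 88.2, 171.3]
tcp_rot: [3.141, 0.0, -0.0]
ft_force: [1.2, 0.2, -1.0]
opening: 0.216
grip_force: 30.0
```

Call:
carry_out(
  motion=[
    [0,0,2,0,1],
    [0,0,0,0,1],
  ],
)

```text
t: 8.6
eef_pos: [515.4, 88.2, 169.3]
tcp_rot: [3.142, 0.0, -0.0]
ft_force: [0.3, 0.4, -0.6]
opening: 0.213
grip_force: 30.0
```

Call:
carry_out(
  motion=[
    [0,0,2,0,1],
    [0,0,0,0,1],
  ],
)

```text
t: 8.8
eef_pos: [515.5, 88.2, 167.4]
tcp_rot: [3.142, -0.0, -0.0]
ft_force: [0.4, -0.5, -0.3]
opening: 0.216
grip_force: 30.0
```

Call:
carry_out(
  motion=[
    [0,0,2,0,1],
    [0,0,0,0,1],
  ],
)

```text
t: 9.0
eef_pos: [515.5, 88.2, 165.4]
tcp_rot: [3.142, -0.0, -0.0]
ft_force: [0.3, 0.7, 1.6]
opening: 0.213
grip_force: 30.0
```

Call:
carry_out(
  motion=[
    [0,0,2,0,1],
    [0,0,0,0,1],
    [0,0,0,0,1],
  ],
)

```text
t: 9.3
eef_pos: [515.6, 88.2, 163.6]
tcp_rot: [3.142, -0.0, -0.0]
ft_force: [-0.9, 0.4, 2.1]
opening: 0.218
grip_force: 30.0
```

Call:
carry_out(
  motion=[
    [0,0,0,0,1],
  ],
)

```text
t: 9.4
eef_pos: [515.6, 88.2, 163.6]
tcp_rot: [3.142, -0.0, -0.0]
ft_force: [0.7, -0.1, 2.5]
opening: 0.215
grip_force: 30.0
```

Call:
carry_out(
  motion=[
    [0,0,0,0,1],
  ],
)

```text
t: 9.5
eef_pos: [515.5, 88.2, 163.6]
tcp_rot: [3.142, -0.0, -0.0]
ft_force: [0.4, 1.3, 3.8]
opening: 0.215
grip_force: 30.0
```

Call:
carry_out(
  motion=[
    [0,0,0,0,1],
    [0,0,0,0,1],
    [0,0,0,0,1],
    [0,0,0,0,1],
    [0,0,0,0,1],
    [0,0,0,0,1],
    [0,0,0,0,1],
    [0,0,0,0,1],
    [0,0,0,0,1],
    [0,0,0,0,1],
    [0,0,0,0,1],
    [0,0,0,0,1],
  ],
)

```text
t: 10.7
eef_pos: [515.5, 88.2, 163.5]
tcp_rot: [3.141, -0.0, -0.0]
ft_force: [0.7, 0.4, 2.8]
opening: 0.215
grip_force: 30.0
```

Call:
carry_out(
  motion=[
    [0,0,0,0,1],
    [0,0,0,0,1],
    [0,0,0,0,1],
    [0,0,0,0,1],
    [0,0,0,0,1],
    [0,0,0,0,1],
    [0,0,0,0,1],
    [0,0,0,0,1],
    [0,0,0,0,1],
    [0,0,0,0,1],
    [0,0,0,0,1],
  ],
)

```text
t: 11.8
eef_pos: [515.5, 88.2, 163.5]
tcp_rot: [3.142, -0.0, -0.0]
ft_force: [-0.2, 0.3, 1.5]
opening: 0.219
grip_force: 30.0
```

Call:
carry_out(
  motion=[
    [0,0,-10,0,1],
    [0,0,-20,0,1],
    [0,0,-20,0,1],
    [0,0,-11,0,1],
    [0,0,0,0,1],
    [0,0,0,0,1],
    [0,0,0,0,1],
  ],
)

```text
t: 12.5
eef_pos: [515.1, 88.1, 223.6]
tcp_rot: [3.141, 0.002, -0.0]
ft_force: [0.1, -0.1, -1.2]
opening: 0.213
grip_force: 30.0
```

Call:
carry_out(
  motion=[
    [0,0,10,0,1],
    [0,0,20,0,1],
    [0,0,17,0,1],
    [0,0,5,0,1],
    [0,0,5,0,1],
    [0,0,4,0,1],
    [0,0,0,0,1],
    [0,0,0,0,1],
    [0,0,0,0,1],
    [0,0,0,0,1],
    [0,0,0,0,1],
    [0,0,0,0,1],
  ],
)

```text
t: 13.7
eef_pos: [515.5, 88.2, 163.6]
tcp_rot: [3.142, -0.0, -0.0]
ft_force: [-0.0, 0.1, 1.8]
opening: 0.212
grip_force: 30.0
```

Call:
carry_out(
  motion=[
    [0,0,0,0,1],
    [0,0,0,0,1],
    [0,0,0,0,1],
    [0,0,0,0,1],
    [0,0,0,0,1],
    [0,0,0,0,1],
    [0,0,0,0,1],
    [0,0,0,0,1],
    [0,0,0,0,1],
    [0,0,0,0,1],
  ],
)

```text
t: 14.7
eef_pos: [515.5, 88.2, 163.5]
tcp_rot: [3.142, -0.0, -0.0]
ft_force: [-0.4, 0.3, 3.7]
opening: 0.215
grip_force: 30.0
```

Call:
carry_out(
  motion=[
    [0,0,0,0,1],
    [0,0,0,0,1],
    [0,0,0,0,1],
    [0,0,0,0,1],
    [0,0,0,0,1],
    [0,0,0,0,1],
    [0,0,0,0,1],
    [0,0,0,0,1],
    [0,0,0,0,1],
    [0,0,0,0,1],
  ],
)

```text
t: 15.7
eef_pos: [515.5, 88.2, 163.5]
tcp_rot: [3.142, -0.0, -0.0]
ft_force: [-0.1, -0.6, 2.3]
opening: 0.212
grip_force: 30.0
```

Call:
carry_out(
  motion=[
    [0,0,-15,0,1],
    [0,0,-35,0,1],
    [0,0,-35,0,1],
    [0,0,-10,0,1],
    [-4,25,0,0,1],
    [-5,40,0,0,1],
    [-6,40,0,0,1],
    [-4,30,0,0,1],
    [-3,20,0,0,1],
    [0,0,0,0,1],
    [0,0,0,0,1],
  ],
)

```text
t: 16.8
eef_pos: [493.2, -66.8, 257.9]
tcp_rot: [-3.141, 0.001, -0.001]
ft_force: [-0.3, -0.1, -0.8]
opening: 0.217
grip_force: 30.0
```

```bash
python3 - <<'E'
from h import *
s=env.state();c=env.read_camera("wrist");S=env.read_camera("scene");T=env.read_camera("top")
print(s["eef_pos"],s["opening"])
im=np.zeros((420,800,3),np.uint8);im[:,:400]=c["color"][:,80:480];im[:,400:]=cv2.resize(S["color"][60:228,190:350],(400,420),interpolation=cv2.INTER_CUBIC)
cv2.imwrite("pics/w4.png",im[:,:,::-1])
E
```

```text
[493.22483    -66.78840306 257.85026886] 0.2169033169069079
```

View pics/w4.png

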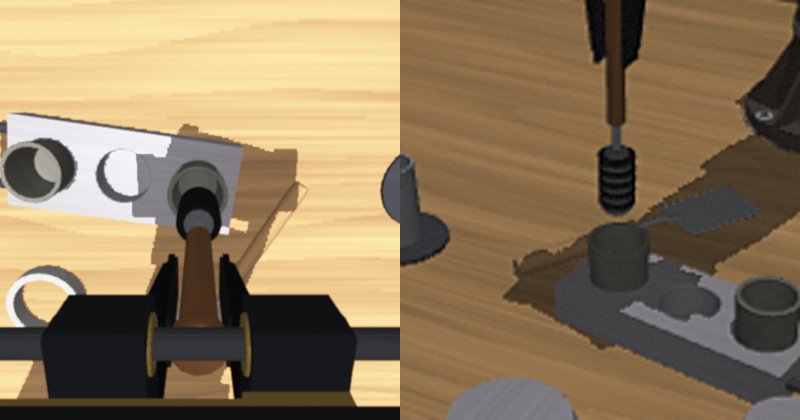

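Head and cup3 rim are aligned in both views (wrist crop x≈198, scene crop x≈617). Descending.

Call:
carry_out(
  motion=[
    [0,0,15,0,1],
    [0,0,25,0,1],
    [0,0,20,0,1],
    [0,0,10,0,1],
    [0,0,4,0,1],
    [0,0,4,0,1],
    [0,0,2,0,1],
    [0,0,0,0,1],
    [0,0,0,0,1],
  ],
)

```text
t: 17.85
eef_pos: [493.7, -66.9, 179.0]
tcp_rot: [3.141, -0.001, -0.0]
ft_force: [-0.2, 0.2, -0.4]
opening: 0.217
grip_force: 30.0
```

Call:
carry_out(
  motion=[
    [0,0,3,0,1],
    [0,0,0,0,1],
  ],
)

```text
t: 18.05
eef_pos: [493.4, -66.9, 175.4]
tcp_rot: [3.141, -0.0, -0.0]
ft_force: [-1.1, -0.7, -0.7]
opening: 0.215
grip_force: 30.0
```

Call:
carry_out(
  motion=[
    [0,0,0,0,1],
  ],
)

```text
t: 18.15
eef_pos: [493.5, -66.9, 175.6]
tcp_rot: [3.141, -0.0, -0.0]
ft_force: [-0.2, -0.7, -0.8]
opening: 0.215
grip_force: 30.0
```

Call:
carry_out(
  motion=[
    [0,0,3,0,1],
    [0,0,0,0,1],
  ],
)

```text
t: 18.35
eef_pos: [493.5, -66.8, 172.3]
tcp_rot: [3.142, 0.0, -0.0]
ft_force: [-0.3, -0.2, 1.1]
opening: 0.216
grip_force: 30.0
```

Call:
carry_out(
  motion=[
    [0,0,2,0,1],
    [0,0,0,0,1],
  ],
)

```text
t: 18.55
eef_pos: [493.5, -66.9, 170.4]
tcp_rot: [3.141, -0.0, -0.0]
ft_force: [0.5, -0.7, 3.5]
opening: 0.212
grip_force: 30.0
```

Call:
carry_out(
  motion=[
    [0,0,0,0,1],
  ],
)

```text
t: 18.65
eef_pos: [493.6, -66.8, 170.6]
tcp_rot: [3.141, -0.0, -0.0]
ft_force: [-0.8, 0.5, 1.7]
opening: 0.216
grip_force: 30.0
```

Call:
carry_out(
  motion=[
    [0,0,1,0,1],
    [0,0,0,0,1],
    [0,0,0,0,1],
    [0,0,0,0,1],
    [0,0,0,0,1],
    [0,0,0,0,1],
    [0,0,0,0,1],
    [0,0,0,0,1],
    [0,0,0,0,1],
    [0,0,0,0,1],
    [0,0,0,0,1],
    [0,0,0,0,1],
  ],
)

```text
t: 19.85
eef_pos: [493.5, -66.8, 169.5]
tcp_rot: [3.142, -0.0, -0.0]
ft_force: [0.3, 0.6, 3.5]
opening: 0.214
grip_force: 30.0
```

Call:
carry_out(
  motion=[
    [0,0,0,0,1],
    [0,0,0,0,1],
    [0,0,0,0,1],
    [0,0,0,0,1],
    [0,0,0,0,1],
    [0,0,0,0,1],
    [0,0,0,0,1],
    [0,0,0,0,1],
    [0,0,0,0,1],
    [0,0,0,0,1],
    [0,0,0,0,1],
  ],
)

```text
t: 20.95
eef_pos: [493.5, -66.8, 169.5]
tcp_rot: [3.142, 0.0, -0.0]
ft_force: [-0.0, -2.0, 2.4]
opening: 0.215
grip_force: 30.0
```

Call:
carry_out(
  motion=[
    [0,0,-10,0,1],
    [0,0,-20,0,1],
    [0,0,-15,0,1],
    [0,0,-10,0,1],
    [0,0,0,0,1],
    [0,0,0,0,1],
    [0,0,0,0,1],
  ],
)

```text
t: 21.65
eef_pos: [493.2, -66.7, 223.9]
tcp_rot: [-3.141, 0.001, -0.0]
ft_force: [0.8, 0.6, -0.7]
opening: 0.217
grip_force: 30.0
```

Call:
carry_out(
  motion=[
    [0,0,10,0,1],
    [0,0,20,0,1],
    [0,0,11,0,1],
    [0,0,5,0,1],
    [0,0,5,0,1],
    [0,0,4,0,1],
    [0,0,0,0,1],
    [0,0,0,0,1],
    [0,0,0,0,1],
    [0,0,0,0,1],
    [0,0,0,0,1],
    [0,0,0,0,1],
  ],
)

```text
t: 22.85
eef_pos: [493.5, -66.9, 169.7]
tcp_rot: [3.141, -0.0, -0.0]
ft_force: [0.1, -0.2, 3.0]
opening: 0.211
grip_force: 30.0
```

Call:
carry_out(
  motion=[
    [0,0,0,0,1],
    [0,0,0,0,1],
    [0,0,0,0,1],
    [0,0,0,0,1],
    [0,0,0,0,1],
    [0,0,0,0,1],
    [0,0,0,0,1],
    [0,0,0,0,1],
    [0,0,0,0,1],
    [0,0,0,0,1],
  ],
)

```text
t: 23.85
eef_pos: [493.5, -66.8, 169.5]
tcp_rot: [3.142, -0.0, -0.0]
ft_force: [0.5, -0.6, 1.8]
opening: 0.212
grip_force: 30.0
```

Call:
carry_out(
  motion=[
    [0,0,0,0,1],
    [0,0,0,0,1],
    [0,0,0,0,1],
    [0,0,0,0,1],
    [0,0,0,0,1],
    [0,0,0,0,1],
    [0,0,0,0,1],
    [0,0,0,0,1],
    [0,0,0,0,1],
    [0,0,0,0,1],
  ],
)

```text
t: 24.85
eef_pos: [493.5, -66.8, 169.5]
tcp_rot: [3.142, -0.0, -0.0]
ft_force: [0.3, -0.5, 2.2]
opening: 0.216
grip_force: 30.0
```

Call:
carry_out(
  motion=[
    [0,0,-15,0,1],
    [0,0,-35,0,1],
    [0,0,-40,0,1],
    [0,0,-28,0,1],
    [0,25,0,0,1],
    [-2,40,0,0,1],
    [-2,45,0,0,1],
    [-2,45,0,0,1],
    [-2,45,0,0,1],
    [0,40,0,0,1],
    [0,20,0,0,1],
    [0,0,0,0,1],
  ],
)

```text
t: 26.05
eef_pos: [485.1, -328.7, 286.6]
tcp_rot: [-3.141, 0.001, -0.003]
ft_force: [0.1, 0.4, -2.1]
opening: 0.217
grip_force: 30.0
```

Call:
carry_out(
  motion=[
    [0,0,0,0,1],
    [0,0,0,0,1],
  ],
)

```text
t: 26.25
eef_pos: [485.6, -325.4, 287.5]
tcp_rot: [-3.141, 0.0, 0.001]
ft_force: [0.2, 0.4, -0.4]
opening: 0.213
grip_force: 30.0
```

```bash
python3 - <<'E'
from h import *
s=env.state();c=env.read_camera("wrist");S=env.read_camera("scene")
print(s["eef_pos"],s["opening"])
im=np.zeros((420,800,3),np.uint8);im[:,:400]=c["color"][:,80:480];im[:,400:]=cv2.resize(S["color"][40:208,100:260],(400,420),interpolation=cv2.INTER_CUBIC)
cv2.imwrite("pics/w5.png",im[:,:,::-1])
x,y,z=s["eef_pos"];w=wcam(c,s)
for C in(w,S):print(proj(C,[485.3,-326.6,90]),proj(C,[x,y,z-144]))
E
```

```text
[ 485.58321468 -325.44277062  287.54872067] 0.21291467609087505
[278.66318783 190.9375997 ] [277.4489525  204.95732379]
[185.03017112 124.67234976] [182.23845503 104.95223103]
```

View pics/w5.png

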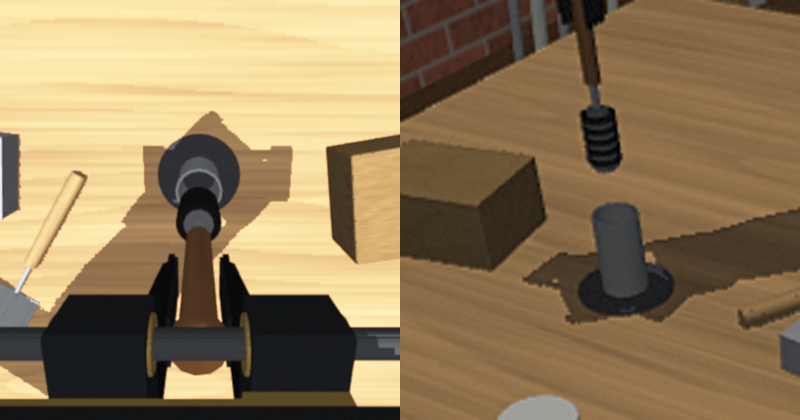

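The head (x≈198) is over the tube (x≈199) in the wrist crop, and the scene crop agrees. I'll shift 1 mm and insert it.

Call:
carry_out(
  motion=[
    [0,1,0,0,1],
    [0,0,15,0,1],
    [0,0,25,0,1],
    [0,0,20,0,1],
    [0,0,20,0,1],
    [0,0,20,0,1],
    [0,0,15,0,1],
    [0,0,10,0,1],
    [0,0,5,0,1],
    [0,0,3,0,1],
    [0,0,0,0,1],
    [0,0,0,0,1],
  ],
)

```text
t: 27.55
eef_pos: [485.7, -328.0, 155.1]
tcp_rot: [3.141, -0.001, -0.0]
ft_force: [1.0, 0.1, -0.5]
opening: 0.216
grip_force: 30.0
```

Call:
carry_out(
  motion=[
    [0,0,2,0,1],
    [0,0,0,0,1],
    [0,0,0,0,0.5],
    [0,0,0,0,0.3],
    [0,0,0,0,0],
    [0,0,0,0,0],
    [0,0,0,0,0],
    [0,0,0,0,0],
  ],
)

```text
t: 28.35
eef_pos: [485.5, -327.8, 152.5]
tcp_rot: [3.142, 0.0, -0.0]
ft_force: [-0.6, 0.5, 0.3]
opening: 0.663
grip_force: 0.0
```

Call:
carry_out(
  motion=[
    [0,0,-10,0,0],
    [0,0,-20,0,0],
    [0,0,-30,0,0],
    [0,0,-30,0,0],
    [-10,0,-30,0,0],
    [-15,-20,0,0,0],
    [-20,-30,0,0,0],
    [-20,-40,0,0,0],
    [-10,-40,0,0,0],
    [0,-40,0,0,0],
    [0,0,0,0,0],
    [0,0,0,0,0],
  ],
)

```text
t: 29.55
eef_pos: [410.7, -157.5, 273.5]
tcp_rot: [3.141, -0.001, 0.002]
ft_force: [0.0, -1.2, -0.3]
opening: 1.001
grip_force: 0.0
```

```bash
python3 - <<'E'
from h import *
s=env.state();S=env.read_camera("scene");T=env.read_camera("top")
print(s["eef_pos"],s["opening"])
im=np.zeros((420,800,3),np.uint8);im[:,:400]=cv2.resize(S["color"][40:250,140:340],(400,420));im[:,400:]=cv2.resize(T["color"][180:390,130:330],(400,420))
cv2.imwrite("pics/w6.png",im[:,:,::-1])
h=cv2.cvtColor(T["color"],cv2.COLOR_RGB2HSV)
k=((h[...,1]>170)&(h[...,2]<130)).astype(np.uint8);k[:, :100]=0;k[:,215:]=0;k[:190]=0;k[340:]=0
k=cv2.morphologyEx(k,cv2.MORPH_OPEN,np.ones((5,5)));c=max(cv2.findContours(k,0,1)[0],key=cv2.contourArea)
r=cv2.minAreaRect(c);b=[plane(T,p,15) for p in cv2.boxPoints(r)];print("tray",plane(T,r[0],15),r,np.round(b,1))
E
```

```text
[ 410.71733821 -157.46889629  273.45879485] 1.0010120831584735
tray [514.54123219 298.11342397  15.        ] ((169.0, 254.5), (95.0, 48.0), 90.0) [[642.5 361.8  15. ]
 [639.2 233.3  15. ]
 [388.8 235.6  15. ]
 [392.  361.8  15. ]]
```

View pics/w6.png

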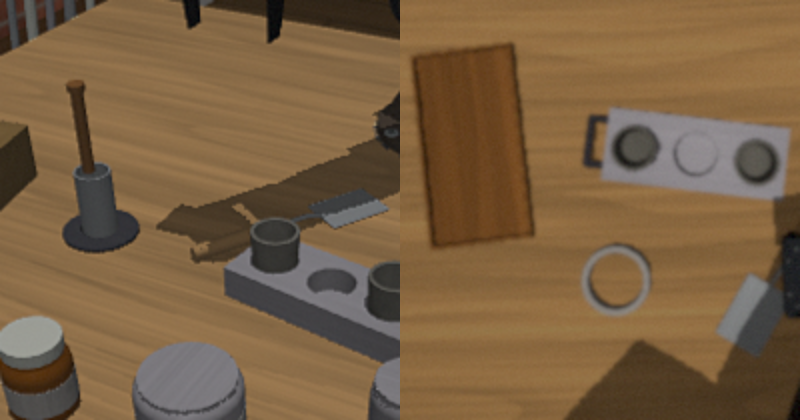

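The brush is back in its holder. The tray has been knocked about 10 px (25 mm) in +x, with its corners now at about (137,208), (187,201), (197,298) and (146,303) in the full image. Next I'll fetch cup3.

Call:
carry_out(
  motion=[
    [25,-25,0,0,0],
    [30,-35,10,0,0],
    [28,-30,30,0,0],
    [0,0,40,0,0],
    [0,0,40,0,0],
    [0,0,40,0,0],
    [0,0,30,0,0],
    [0,0,20,0,0],
    [0,0,10,0,0],
    [0,0,0,0,0],
    [0,0,0,0,0.5],
    [0,0,0,0,1],
  ],
)

```text
t: 30.85
eef_pos: [493.6, -68.7, 54.0]
tcp_rot: [3.141, -0.002, -0.0]
ft_force: [0.0, -0.6, -0.1]
opening: 0.885
grip_force: 0.0
```

Call:
carry_out(
  motion=[
    [0,0,0,0,1],
    [0,0,0,0,1],
    [0,0,0,0,1],
    [0,0,0,0,1],
    [0,0,0,0,1],
  ],
)

```text
t: 31.35
eef_pos: [493.2, -67.8, 53.4]
tcp_rot: [-3.141, -0.001, -0.0]
ft_force: [0.6, 6.4, 4.2]
opening: 0.602
grip_force: 30.0
```

```bash
python3 - <<'E'
from h import *
T=env.read_camera("top")
P=[plane(T,p,17) for p in((137,208),(187,201.5),(197,298),(146,303.5))];print(np.round(P,1),np.mean(P,0).round(1))
g=cv2.GaussianBlur(T["color"],(3,3),0).astype(int)
# tray by dark border: local hue/sat ratio
r=g[...,0]/(g[...,2]+1.);print(r[250,120:210:6].round(1),r[220,220])
k=(r>3.2).astype(np.uint8);k[:,:100]=0;k[:,215:]=0;k[:180]=0;k[330:]=0
k=cv2.morphologyEx(k,cv2.MORPH_CLOSE,np.ones((5,5)));c=max(cv2.findContours(k,0,1)[0],key=cv2.contourArea);q=cv2.minAreaRect(c);print(q,plane(T,q[0],15),[plane(T,p,15).round(0) for p in cv2.boxPoints(q)])
E
```

```text
[[640.3 382.5  17. ]
 [654.2 248.8  17. ]
 [399.2 224.5  17. ]
 [388.3 358.5  17. ]] [520.5 303.6  17. ]
[2.2 2.1 2.1 2.3 3.3 3.5 3.3 3.2 3.4 3.3 3.2 3.2 2.3 2.2 2.2] 2.1515151515151514
((165.44207763671875, 252.77267456054688), (95.90678405761719, 50.036930084228516), 83.55839538574219) [519.33908346 307.53479442  15.        ] [array([641., 388.,  15.]), array([652., 255.,  15.]), array([400., 228.,  15.]), array([389., 359.,  15.])]
```

Call:
carry_out(
  motion=[
    [0,0,0,0,1],
    [0,0,-3,0,1],
    [0,0,-6,0,1],
    [0,0,-10,0,1],
    [0,0,-15,0,1],
    [0,0,-20,0,1],
    [0,0,-25,0,1],
    [0,0,-25,0,1],
    [0,0,-16,0,1],
    [0,0,0,0,1],
    [0,0,0,0,1],
  ],
)

```text
t: 32.5
eef_pos: [492.8, -68.4, 173.1]
tcp_rot: [3.141, -0.0, -0.0]
ft_force: [0.2, -0.0, -1.2]
opening: 0.601
grip_force: 30.0
```

```bash
python3 - <<'E'
from h import *
s=env.state();S=env.read_camera("scene");c=env.read_camera("wrist")
print(s["eef_pos"],s["opening"],s["grip_force"],s["ft_force"])
im=np.zeros((420,800,3),np.uint8);im[:,:400]=cv2.resize(S["color"][40:250,180:380],(400,420));im[:,400:]=c["color"][:,80:480]
cv2.imwrite("pics/w7.png",im[:,:,::-1])
E
```

```text
[492.78194237 -68.40277431 173.10395489] 0.6006911332364561 29.999703490175307 [ 0.16986665 -0.01539054 -1.236677  ]
```

View pics/w7.png

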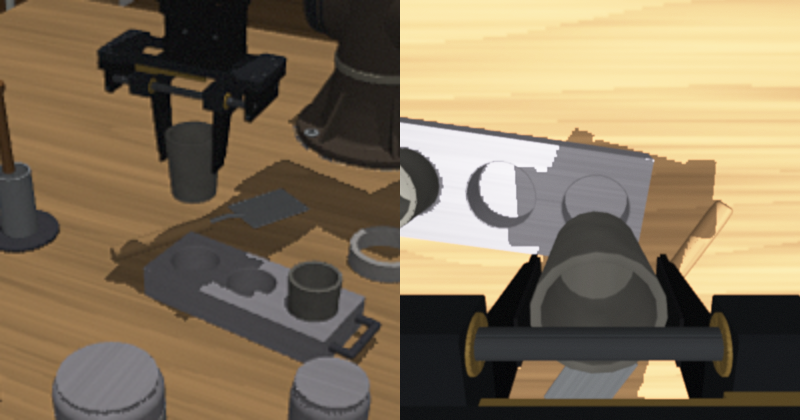

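Cup3 hangs upright in the grip and cup1 is still in its cavity. I'll carry it to the tray.

Call:
carry_out(
  motion=[
    [-2,-20,0,0,1],
    [-2,-35,0,0,1],
    [-2,-40,0,0,1],
    [-2,-40,0,0,1],
    [-2,-40,0,0,1],
    [-2,-40,0,0,1],
    [-2,-40,0,0,1],
    [-2,-40,0,0,1],
    [-2,-38,0,0,1],
    [0,-25,0,0,1],
    [0,-10,0,0,1],
    [0,0,0,0,1],
  ],
)

```text
t: 33.8
eef_pos: [474.6, 300.2, 172.0]
tcp_rot: [3.141, 0.001, 0.002]
ft_force: [-0.5, -1.0, -2.3]
opening: 0.605
grip_force: 30.0
```

Call:
carry_out(
  motion=[
    [0,0,0,0,1],
    [0,0,0,0,1],
  ],
)

```text
t: 34.0
eef_pos: [475.1, 298.5, 172.8]
tcp_rot: [3.141, 0.001, -0.001]
ft_force: [0.8, 0.0, -2.2]
opening: 0.604
grip_force: 30.0
```

```bash
python3 - <<'E'
from h import *
s=env.state();c=env.read_camera("wrist");print(s["eef_pos"],s["opening"],s["grip_force"],s["ft_force"])
w=wcam(c,s);im=c["color"].copy();cv2.imwrite("pics/w8.png",im[:,:,::-1])
u=np.array([.995,.096,0]);v=np.array([-.096,.995,0]);C=np.array([520,304.5,17])
for a,b in((130,68),(130,-68),(-130,-68),(-130,68)):print(proj(w,C+a*u+b*v).round(0))
E
```

```text
[475.13485219 298.51283717 172.78314028] 0.6041525745031677 29.999546112958342 [ 0.76852128  0.03978626 -2.24813849]
[162. -15.]
[343. -35.]
[356. 281.]
[213. 294.]
```

View pics/w8.png

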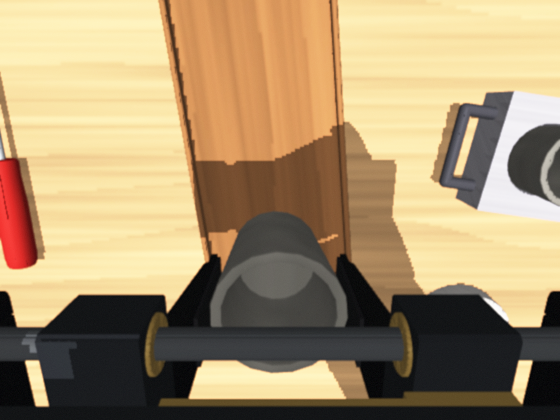

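The tray's long edges, x≈163→208 on the left and x≈337→350 on the right, match the prediction within about 2 mm. The cup is centred across the tray, so I'll lower it.

Call:
carry_out(
  motion=[
    [0,-2,15,0,1],
    [0,0,25,0,1],
    [0,0,25,0,1],
    [0,0,25,0,1],
    [0,0,15,0,1],
    [0,0,8,0,1],
    [0,0,4,0,1],
    [0,0,2,0,1],
    [0,0,0,0,1],
    [0,0,0,0,1],
  ],
)

```text
t: 35.05
eef_pos: [475.3, 301.8, 54.6]
tcp_rot: [-3.141, -0.001, -0.0]
ft_force: [-1.0, 0.2, -1.8]
opening: 0.603
grip_force: 30.0
```

Call:
carry_out(
  motion=[
    [0,0,2,0,1],
    [0,0,0,0,1],
  ],
)

```text
t: 35.25
eef_pos: [475.0, 301.7, 52.1]
tcp_rot: [-3.142, -0.0, 0.0]
ft_force: [-0.8, 0.1, -1.8]
opening: 0.601
grip_force: 30.0
```

Call:
carry_out(
  motion=[
    [0,0,1,0,1],
    [0,0,0,0,1],
  ],
)

```text
t: 35.45
eef_pos: [475.0, 301.7, 50.9]
tcp_rot: [3.141, 0.0, 0.0]
ft_force: [0.4, -0.5, -1.5]
opening: 0.602
grip_force: 30.0
```

Call:
carry_out(
  motion=[
    [0,0,1,0,1],
    [0,0,0,0,1],
  ],
)

```text
t: 35.65
eef_pos: [475.3, 301.8, 50.4]
tcp_rot: [-3.141, -0.001, 0.0]
ft_force: [-0.4, 0.2, 4.5]
opening: 0.598
grip_force: 30.0
```

Call:
carry_out(
  motion=[
    [0,0,0,0,0.3],
    [0,0,0,0,0],
    [0,0,0,0,0],
    [0,0,0,0,0],
    [0,0,0,0,0],
    [0,0,-10,0,0],
    [0,0,-25,0,0],
    [0,0,-35,0,0],
    [0,0,-35,0,0],
    [0,0,-15,0,0],
    [0,0,0,0,0],
  ],
)

```text
t: 36.75
eef_pos: [475.8, 302.1, 172.8]
tcp_rot: [-3.14, -0.004, 0.0]
ft_force: [-1.4, -0.0, 0.3]
opening: 1.003
grip_force: 0.0
```

Call:
carry_out(
  motion=[
    [5,25,0,0,0],
    [8,45,0,0,0],
    [9,45,0,0,0],
    [9,45,0,0,0],
    [6,35,0,0,0],
    [3,18,0,0,0],
    [0,0,0,0,0],
    [0,0,0,0,0],
  ],
)

```text
t: 37.55
eef_pos: [514.7, 88.7, 169.4]
tcp_rot: [3.142, 0.001, -0.001]
ft_force: [0.7, -0.7, 0.0]
opening: 1.002
grip_force: 0.0
```

Call:
carry_out(
  motion=[
    [0.5,0.5,20,0,0],
    [0,0,30,0,0],
    [0,0,30,0,0],
    [0,0,20,0,0],
    [0,0,10,0,0],
    [0,0,6,0,0],
    [0,0,0,0,0],
    [0,0,0,0,0.5],
    [0,0,0,0,1],
    [0,0,0,0,1],
    [0,0,0,0,1],
    [0,0,0,0,1],
  ],
)

```text
t: 38.75
eef_pos: [515.6, 88.1, 54.2]
tcp_rot: [3.142, -0.0, -0.0]
ft_force: [-0.3, 0.1, 0.6]
opening: 0.636
grip_force: 0.0
```

Call:
carry_out(
  motion=[
    [0,0,0,0,1],
    [0,0,0,0,1],
    [0,0,0,0,1],
    [0,0,0,0,1],
  ],
)

```text
t: 39.15
eef_pos: [515.7, 88.2, 54.1]
tcp_rot: [3.142, -0.0, -0.0]
ft_force: [-0.9, 1.9, 5.0]
opening: 0.602
grip_force: 30.0
```

Call:
carry_out(
  motion=[
    [0,0,-3,0,1],
    [0,0,-6,0,1],
    [0,0,-10,0,1],
    [0,0,-15,0,1],
    [0,0,-20,0,1],
    [0,0,-25,0,1],
    [0,0,-20,0,1],
    [0,0,-11,0,1],
    [0,0,0,0,1],
  ],
)

```text
t: 40.05
eef_pos: [516.0, 88.2, 165.5]
tcp_rot: [-3.142, -0.003, -0.0]
ft_force: [-0.4, 0.4, -3.3]
opening: 0.6
grip_force: 30.0
```

Call:
carry_out(
  motion=[
    [5,-20,0,0,1],
    [8,-35,0,0,1],
    [8,-38,0,0,1],
    [8,-38,0,0,1],
    [8,-38,0,0,1],
    [8,-30,0,0,1],
    [4.5,-22,0,0,1],
    [0,0,0,0,1],
    [0,0,0,0,1],
    [0,0,0,0,1],
  ],
)

```text
t: 41.05
eef_pos: [564.7, 308.2, 163.3]
tcp_rot: [3.141, 0.001, -0.001]
ft_force: [0.6, -0.3, -1.7]
opening: 0.599
grip_force: 30.0
```

```bash
python3 - <<'E'
from h import *
s=env.state();c=env.read_camera("wrist");S=env.read_camera("scene");print(s["eef_pos"],s["opening"],s["grip_force"],s["ft_force"])
im=np.zeros((420,800,3),np.uint8);im[:,:400]=c["color"][:,80:480];im[:,400:]=cv2.resize(S["color"][80:290,320:520],(400,420))
cv2.imwrite("pics/w9.png",im[:,:,::-1])
E
```

```text
[564.6937444  308.22429628 163.31048839] 0.5993283801766166 29.99971042969264 [ 0.62744952 -0.33823358 -1.6581926 ]
```

View pics/w9.png

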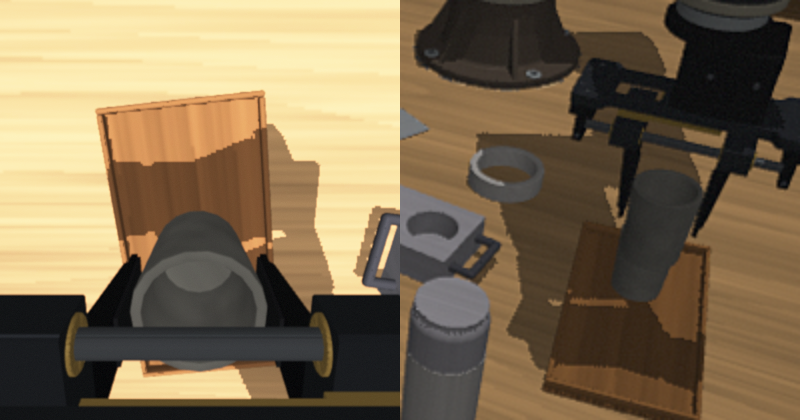

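Cup1 is held over the tray with room all round, and cup3 is behind it. Lowering.

Call:
carry_out(
  motion=[
    [0,-1,15,0,1],
    [0,0,25,0,1],
    [0,0,25,0,1],
    [0,0,22,0,1],
    [0,0,12,0,1],
    [0,0,7,0,1],
    [0,0,3,0,1],
    [0,0,1,0,1],
    [0,0,0,0,1],
    [0,0,0,0,1],
  ],
)

```text
t: 42.15
eef_pos: [565.3, 310.3, 54.7]
tcp_rot: [-3.141, -0.001, -0.0]
ft_force: [0.0, -0.3, -2.8]
opening: 0.604
grip_force: 30.0
```

Call:
carry_out(
  motion=[
    [0,0,1,0,1],
    [0,0,0,0,1],
  ],
)

```text
t: 42.35
eef_pos: [565.1, 310.2, 53.2]
tcp_rot: [-3.142, -0.0, -0.0]
ft_force: [-0.7, 0.6, -3.2]
opening: 0.6
grip_force: 30.0
```

Call:
carry_out(
  motion=[
    [0,0,1.5,0,1],
    [0,0,0,0,1],
  ],
)

```text
t: 42.55
eef_pos: [565.0, 310.1, 51.3]
tcp_rot: [3.141, 0.0, -0.0]
ft_force: [1.0, 0.4, -2.6]
opening: 0.605
grip_force: 30.0
```

Call:
carry_out(
  motion=[
    [0,0,0.7,0,1],
    [0,0,0,0,1],
  ],
)

```text
t: 42.75
eef_pos: [565.1, 310.2, 51.2]
tcp_rot: [-3.142, -0.0, 0.0]
ft_force: [-0.2, -0.8, 3.6]
opening: 0.599
grip_force: 30.0
```

Touching down; releasing and retreating.

Call:
carry_out(
  motion=[
    [0,0,0,0,0.3],
    [0,0,0,0,0],
    [0,0,0,0,0],
    [0,0,0,0,0],
    [0,0,0,0,0],
    [0,0,-10,0,0],
    [0,0,-25,0,0],
    [0,0,-35,0,0],
    [0,0,-35,0,0],
    [0,0,-40,0,0],
    [0,0,-20,0,0],
    [0,0,0,0,0],
  ],
)

```text
t: 43.95
eef_pos: [565.9, 310.6, 219.9]
tcp_rot: [-3.139, -0.006, 0.0]
ft_force: [-0.3, -0.1, -1.1]
opening: 0.996
grip_force: 0.0
```

Call:
carry_out(
  motion=[
    [-10,30,0,0,0],
    [-15,40,0,0,0],
    [-15,40,0,0,0],
    [-15,40,0,0,0],
    [-15,40,0,0,0],
    [-15,40,0,0,0],
    [-10,40,0,0,0],
    [0,40,0,0,0],
    [0,40,0,0,0],
    [0,20,0,0,0],
    [0,0,0,0,0],
  ],
)

```text
t: 45.05
eef_pos: [469.6, -61.7, 215.3]
tcp_rot: [3.142, 0.001, -0.003]
ft_force: [0.2, 0.6, -0.5]
opening: 0.999
grip_force: 0.0
```

```bash
python3 - <<'E'
from h import *
s=env.state();S=env.read_camera("scene");T=env.read_camera("top");print(s["eef_pos"],s["opening"])
im=np.zeros((420,800,3),np.uint8);im[:,:400]=cv2.resize(S["color"][70:385,130:490],(400,350)).repeat(1,0)[:420] if 0 else np.pad(cv2.resize(S["color"][60:340,130:490],(400,311)),((0,109),(0,0),(0,0)));im[:,400:]=cv2.resize(T["color"][120:330,120:320],(400,420))
cv2.imwrite("pics/w10.png",im[:,:,::-1])
E
```

```text
[469.63884777 -61.74836268 215.27227759] 0.9985549561491156
```

View pics/w10.png

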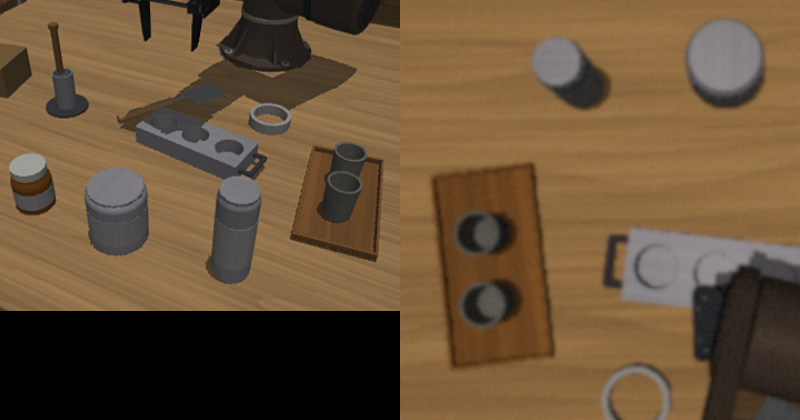

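The picture shows both cups upright in the tray, the brush in its holder, the mould empty, and the spray can, tin and jar standing. Handing in.

```bash
python3 -c "
from cell import env
print(env.job_done())"
```

```text
the job is handed in; nothing more can be done
None
```

I scrubbed both cups that were there (cavities 1 and 3; the middle one was empty) in order from the handle end, put the brush back in its holder, stood the cups upright in the tray with nothing knocked over, and handed the job in at about 45 s; no verdict came back.

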